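# Step the bench load up by four clicks

## Task

Raise the bench load by four steps, working by touch alone: first press the near end of its rocker to switch the load off, because the selector must not be turned under load; then push the pointer of the selector round clockwise (seen from above) with a fingertip by exactly four clicks, never past the fourth, and press the far end of the rocker to switch the load on again. Grip and lift nothing, do not shove the instrument along the bench, and leave the charger, the stick and the bundle of sticks beside it where they lie.

Things in the scene. Friction and masses are not known exactly. Their poses are not given: they have to be found in the camera images.
- step_load: Bench step load: grey steel case, 160 mm deep (x), 220 wide (y), aluminium panel on top 64 mm above the bench. Origin: centre of underside; x to its back (away from the robot at yaw 0), y to its left. Loose on rubber feet, 2 to 3 kg: a side push over about 8 N may slide it. On the panel: selector 40 mm left of the middle, rocker 72 mm right of it. Two terminals stick out 19 mm in front.
- selector (a joint): Selector angle, rad; grows clockwise from above. Eight click stops 0.5236 rad apart, 0 to 3.665 (0: pointer 105 degrees counter-clockwise from the case's x), end stops just beyond. Starts at rest in one of the first four. A sprung ball holds it in each stop: it resists with about 0.07 N m, most in the first third of a step, and past half way springs on into the next stop by itself.
- selector_axis (a point): Selector axis at panel height, fixed to the case. The selector is a pointer knob: flat metal skirt of 44 mm radius, top 6 mm above the panel; on it a hub of 14 mm radius and one upright black blade from the hub to 44 mm from the axis, 18 mm thick at the hub, 9 at the tip, top 29 mm above the panel. A mark on the panel at each stop. The rocker begins 92 mm away; nothing else is nearer.
- pointer_tip (a point): Top of the outer end of the selector's blade (with a fine white line on top), 44 mm from the axis, 29 mm above the panel. Turns with the selector; its x points outward along the blade, z up.
- load_switch (a joint): Rocker angle, rad: +0.2 = far end down = load on (as at the start), -0.2 = near end down = load off. A sprung ball snaps it over past level; pressing an end down takes about 2 N until it meets a hard stop.
- switch_near (a point): Top of the rocker near its near end (toward the robot), 19 mm from the pivot; press down here for off. The rocker is a black paddle 54 mm long (along the case's x), 28 wide, in a 3 mm high bezel. This point lies about 18 mm above the panel when up, 10.5 mm when down; it moves with the rocker.
- switch_far (a point): The same point near the rocker's far end (short white bar on it), 19 mm beyond the pivot; press down here for on. Moves with the rocker.
- charger: White plug-in charger, 76x36x24 mm, lying loose left of the case; origin: centre of the underside. Leave alone.
- stick: Rounded black stick with two grey buttons, 63x31x15 mm, lying loose left of the case; origin: centre of the underside. Leave alone.
- pack: Bundle of black USB sticks, 45x72x65 mm, standing loose right of the case; origin: centre of the underside. Leave alone.

How it is judged:
On the way, in this order (a step that is already met when the one before it is completed fails the run):
1. the load is switched off, the selector still in its first stop (value of joint load_switch below -0.12 rad and distance of pointer_tip from where it was at the start of the episode below 0.0092 m), for 0.1 s.
2. with the load off, the selector rests four clicks clockwise of its start (value of joint load_switch below -0.12 rad and distance of pointer_tip from where it was at the start of the episode between 0.0728 and 0.0792 m and (value of joint selector between 1.9844 and 2.2044 rad or value of joint selector between 2.508 and 2.728 rad or value of joint selector between 3.0316 and 3.2516 rad or value of joint selector between 3.5552 and 3.7752 rad) and velocity of joint selector between -0.15 and 0.15 rad/s), for 0.2 s.
At the end, for the whole second after the job is handed in: The rocker is on (far end down, above 0.12 rad), the selector rests within 0.11 rad of the click stop four clicks clockwise of its start, the case stands within 8 mm of its start and the charger, stick and bundle within 12 mm of theirs (value of joint load_switch above 0.12 rad and distance of pointer_tip from where it was at the start of the episode between 0.0728 and 0.0792 m and (value of joint selector between 1.9844 and 2.2044 rad or value of joint selector between 2.508 and 2.728 rad or value of joint selector between 3.0316 and 3.2516 rad or value of joint selector between 3.5552 and 3.7752 rad) and velocity of joint selector between -0.15 and 0.15 rad/s and distance of step_load from where it was at the start of the episode below 0.008 m and linear speed of step_load below 0.01 m/s and distance of each of charger, stick, pack from where it was at the start of the episode below 0.012 m); the robot touches nothing.
It fails at once if the selector was turned while the load was on (value of joint load_switch above 0 rad and distance of pointer_tip from where it was at the start of the episode between 0.0103 and 0.0712 m).
It fails at once if the selector was turned past the fourth click (distance of pointer_tip from where it was at the start of the episode above 0.0809 m).
It fails at once if the pointer was taken between the fingers (x of the grasp point in the frame of pointer_tip between -0.032 and -0.001 m and y of the grasp point in the frame of pointer_tip between -0.0035 and 0.0035 m and z of the grasp point in the frame of pointer_tip below 0.008 m).
It fails at once if the step load was lifted, tipped or shoved (height (world z) of step_load above 0.006 m or angle between step_load's own z axis and vertical above 0.05 rad or distance of step_load from where it was at the start of the episode above 0.012 m).
It fails at once if the charger, the stick or the bundle was lifted or pushed away (distance of any of charger, stick, pack from where it was at the start of the episode above 0.015 m or height (world z) of any of charger, stick, pack above 0.008 m).
It also fails if it takes over 64 s, if anything falls off the work surface, if the arm or the gripper's body presses on something with over 40 N, if the wrist force passes 120 N, or if a joint passes its speed limit or range.

## Robot

A 7-joint arm with a two-finger parallel gripper is mounted at the origin on a cart in front of the work surface, level with it; the furniture and walls round the work are solid. World frame = base frame: x ahead of the robot, y to its left, z up, the work surface at z = 0. Lengths are in m, angles in rad, forces in N, time in s.
With the tool pointing down it reaches from about 0.4 to 0.85 m from the base axis. Payload 10.4 kg.
Tool frame: the origin (TCP) lies between the finger pads; the fingertips stand 22 mm ahead of it and the grasp point (between the pads) lies 3 mm ahead of it; z points along the fingers, y is the line along which they close (so a half turn about z gives the same grasp; the last joint's range is limited). The gripper opens to 85 mm and grips with 20 to 120 N. Pads are 22 mm wide; open, the fingers measure 114 mm over their backs; the gripper's body (76 mm by 85 mm) begins 54 mm behind the grasp point. The pads swing forward as they close: fully open they stand 13 mm farther back than shut.
Start: joints at [-1.318, 0.332, -0.065, 1.46, 0.022, 1.35, -0.088], TCP at [0.17, 0.601, 0.253] pointing down, gripper open.
Joint ranges: [-2.6, 2.6], [-0.5, 2.12], [-1.47, 1.34], [0.16, 2.42], [-1.27, 4.41], [0.06, 2.06], [-2.6, 2.6]. Speed limits (rad/s): [2.22, 2.22, 2.79, 2.79, 3.14, 3.14, 3.14].

## Interface

Orientations are given as a unit quaternion [x, y, z, w].
In Python, from workcell import manip, camera, ticket, boxes_of, outline_of gives the robot as it stands.
- The arm moves only by the tool carry_out, never from a script. Its argument "deltas" is a list of rows, each a list of 5 numbers: the shift along the tool's x, y, z as a fraction of full scale, then the turn about the tool's z as a fraction of full scale, then the opening, from -1 (shut) to 1 (fully open), so that 0 is half open. In form: [[tx, ty, tz, spin, gripper], ...]. A call has 1 to 20 rows; each row is the pose to reach, as a shift and turn from the pose commanded when the call began, along the tool's axes at that moment; what a row does not reach only later rows make up. Full scale, the value 1, is 150 mm for a shift and 30 degrees for a turn. A row lasts 1/8 s, in which the tool goes at most 62.5 mm and 10.7 degrees, less where a joint would pass 70% of its speed; a pose out of reach is approached as far as the arm can. A call with a number of a shift or a turn outside -1 to 1 is refused whole. A call with a gripper value outside its range is refused whole. The fingers move at their own pace and stop on an object; "force" is the grip in N (left out, the last holds). Time passes only in rows, so rows that repeat a pose let the fingers close. It gives the time, the measured TCP pose, the force, the opening and the grip force at its end, in the units of the state.
- manip.get_obs(): the state, without advancing time (a new reading comes with each control period).
- camera(name): name is "side" or "top"; returns a dict with "img" (384x512x3 uint8, red, green, blue), "depth" (384x512 float32, m along the optical axis (not along the pixel's ray), 0 where there is no reading), "vertical_fov" (degrees; the focal length in pixels is half the picture's height over the tangent of half this angle, whatever the lens; pixels are square), "cx", "cy" (the principal point, pixels), "k1" (the pictures are not rectified: a ray, as slopes to the right and down, at radius r is drawn at 1 + k1 r^2 times it, then the intrinsics apply), "R" (3x3) and "t" (3): a world point X has camera coordinates R X + t. Camera axes: x right, y down, z forward; pixel columns grow to the right and rows downward; lengths in m; the calibration is good to about 2 mm. A picture is of the moment at which its call begins.
- ticket.hand_in(): hands the job in; it is judged then, once.
Trained networks look in a picture, given as the dict that the camera call returned (one of the last four; its "shot" number tells which), for a name from the list of things; names that differ only in an ending like _2 or _b are one class to them, and where a whole thing is asked for, a point or a joint stands for the part that bears it (a point fixed in the world has none). Each returns a list of dicts, best first, with "conf" (0 to 1); they miss things now and then, are a little off and sometimes report something else, mostly with a low value. They report only what shows in the picture. A call takes as long as a camera call.
- boxes_of(query, picture): "position" ([x, y, z] in m, in world coordinates, good to about 4 mm: the middle of the surface that is visible of it).
- outline_of(query, picture): "region" (384x512 bool, what is visible of it).
The state is a dict: "clock": time; "joint_pos": joint angles; "joint_velocities": joint speeds; "tau": joint torques, N m; "position": TCP position; "ee_rot": TCP orientation; "ft_force": force on the tool from outside, world axes, zero at the start; "torque": the same for the moment, N m; "grip_width": opening from 0.0 (shut) to 1.0 (fully open); "grasp_force": force on a finger pad.
Only numpy, scipy, OpenCV 4.12 (cv2) and the standard library are available. Lean on these libraries where they do the work, as an engineer would, in place of code of your own. Each camera call takes 0.05 s, during which the arm holds its last target. There are 200 camera calls.

## Working session

There is one attempt and no reset: what is moved stays moved. The work goes in short steps, Python scripts to look and compute and a tool call to move; the robot and the scene stay as the last step left them, time stands still between calls to the robot, and variables do not carry over. Pictures are saved under pics/ and viewed, at most 10 in all, crops included, and the job is handed in when it is done.

Besides the shell and the picture viewer there is one more tool, called after "Call:" in YAML: its name, and indented under it one key for each argument. carry_out: Moves the arm, as the interface text tells. Its arguments: {"type":"object","properties":{"deltas":{"type":"array","items":{"type":"array","items":{"type":"number"}}},"force":{"type":"number"}},"required":["deltas"]}

```bash
mkdir -p pics
cat > h.py <<'E'
from workcell import manip, camera, ticket, boxes_of, outline_of
import numpy as np, cv2
def cloud(p):
    H,W=p["depth"].shape; f=H/2/np.tan(np.radians(p["vertical_fov"])/2)
    K=np.array([[f,0,p["cx"]],[0,f,p["cy"]],[0,0,1]])
    # r^2 model: k1 only
    u,v=np.meshgrid(np.arange(W),np.arange(H))
    xy=cv2.undistortPoints(np.stack([u,v],-1).reshape(-1,1,2).astype(float),K,np.array([p["k1"],0,0,0.])).reshape(H,W,2)
    d=p["depth"][...,None]
    return (np.concatenate([xy*d,d],-1)-np.ravel(p["t"]))@np.array(p["R"])
def save(img,name): cv2.imwrite("pics/"+name,cv2.cvtColor(img,cv2.COLOR_RGB2BGR))
E
python3 - <<'E'
from h import *
o=manip.get_obs(); print(o["clock"],o["position"],o["ee_rot"],o["ft_force"],o["grip_width"])
a=camera("top");b=camera("side")
for n,p in(("top",a),("side",b)):
    print(n,p["k1"],-np.array(p["R"]).T@np.ravel(p["t"]))
    for q in["step_load","selector_axis","pointer_tip","switch_near","switch_far","charger","stick","pack"]:
        print(q,[(np.round(x["position"],4).tolist(),round(x["conf"],2)) for x in boxes_of(q,p)[:2]])
save(np.hstack([a["img"],b["img"]])[:, :],"full.png")
im=cv2.imread("pics/full.png");cv2.imwrite("pics/a.png",cv2.resize(im,(800,300)))
cv2.imwrite("pics/top.png",cv2.cvtColor(a["img"],4))
np.save("top.npy",cloud(a))
np.save("side.npy",cloud(b));cv2.imwrite("pics/side.png",cv2.cvtColor(b["img"],4))
E
```

```text
0.0 [0.17015216 0.60102676 0.25251311] [ 1.37480391e-01  9.90504226e-01 -7.19939914e-04 -4.45775411e-05] [ 0.33561505 -0.17278026  0.30585881] 1.00032798718278
top -0.06633725901093478 [ 0.41351919 -0.16108662  0.91335006]
step_load [([0.5728, -0.1414, 0.0636], 0.63)]
selector_axis [([0.5768, -0.1397, 0.0625], 0.63)]
pointer_tip [([0.578, -0.0979, 0.0664], 0.66)]
switch_near [([0.586, -0.2129, 0.0744], 0.63)]
switch_far [([0.588, -0.2138, 0.0768], 0.5)]
charger [([0.6434, 0.0365, 0.0213], 0.59), ([0.5727, -0.1401, 0.0622], 0.57)]
stick [([0.5798, 0.0063, 0.0119], 0.62)]
pack [([0.6021, -0.288, 0.0618], 0.92)]
side -0.11526142138491832 [0.60491225 0.5358026  0.59373918]
step_load [([0.578, -0.0776, 0.0694], 0.84), ([0.5805, -0.0888, 0.0709], 0.7)]
selector_axis [([0.5807, -0.0858, 0.0641], 0.65)]
pointer_tip [([0.5796, -0.0899, 0.0694], 0.9)]
switch_near [([0.5887, -0.2038, 0.0745], 0.54)]
switch_far [([0.5925, -0.2049, 0.0764], 0.75)]
charger [([0.645, 0.0523, 0.0244], 0.58)]
stick [([0.5827, 0.0132, 0.0145], 0.66)]
pack [([0.6101, -0.285, 0.0617], 0.86)]
```

View pics/top.png

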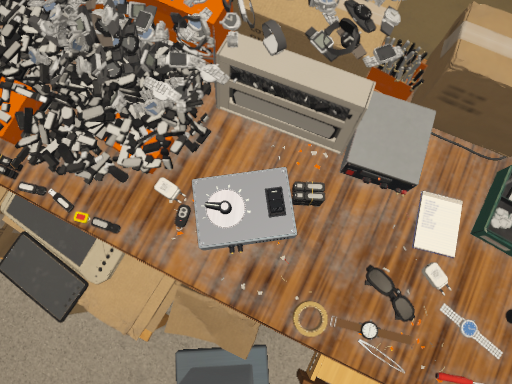

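View pics/side.png

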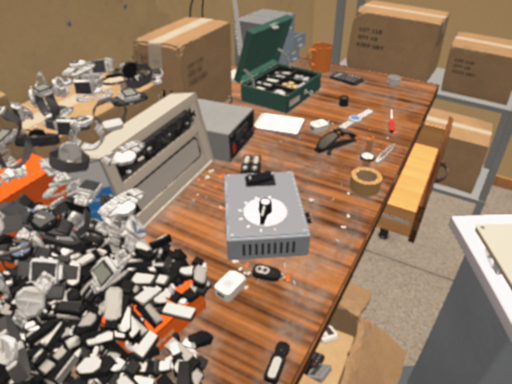

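The top view shows the case at about columns 193–297 and rows 168–248. The selector hub is near (225,207) with its blade pointing left, and the rocker is near (275,202). I'll measure these next.

Run:
```python
from h import *
im=cv2.imread("pics/top.png");C=np.load("top.npy");S=np.load("side.npy")
cv2.imwrite("pics/crop.png",cv2.resize(im[160:260,180:310],(780,600),interpolation=cv2.INTER_CUBIC))
for n,c in(("top",C),("side",S)):
    m=(abs(c[...,2]-.064)<.007)&(abs(c[...,0]-.58)<.13)&(abs(c[...,1]+.14)<.135)
    k,l,st,_=cv2.connectedComponentsWithStats(m.astype(np.uint8)); i=1+st[1:,4].argmax()
    P=c[l==i]; r=cv2.minAreaRect((P[:,:2]*1000).astype(np.float32)); print(n,r,np.median(P[:,2]))
    h=c[(c[...,2]>.083)&(c[...,2]<.11)&(abs(c[...,0]-.58)<.06)&(abs(c[...,1]+.10)<.06)]
    print("blade",len(h),h.mean(0),h.min(0),h.max(0)); r=cv2.minAreaRect((h[:,:2]*1000).astype(np.float32));print(r)
    g=c[(c[...,2]>.0705)&(c[...,2]<.11)&(abs(c[...,0]-.585)<.06)&(abs(c[...,1]+.21)<.04)]
    print("rocker",len(g),g.mean(0),cv2.minAreaRect((g[:,:2]*1000).astype(np.float32)),g[:,2].max())
```

```text
top ((582.9117431640625, -140.02244567871094), (160.2184295654297, 219.96629333496094), 3.9232430458068848) 0.06340258592984507
blade 211 [ 0.58132897 -0.08948201  0.09235017] [ 0.56733891 -0.11300213  0.08314382] [ 0.59236396 -0.05883116  0.09688435]
((579.7371215820312, -85.93522644042969), (25.026784896850586, 54.15765380859375), 0.4327782094478607)
rocker 300 [ 0.58794346 -0.21187521  0.07710674] ((589.1426391601562, -211.8961944580078), (54.331321716308594, 27.803579330444336), 3.856870412826538) 0.08565611616974109
side ((582.55322265625, -152.1783905029297), (158.24066162109375, 249.85394287109375), 3.9756946563720703) 0.0636677070377816
blade 213 [ 0.58186638 -0.08406764  0.09149465] [ 0.56704948 -0.11025918  0.08312768] [ 0.59283569 -0.05561992  0.09598518]
((580.2200927734375, -82.90269470214844), (54.83217239379883, 25.649736404418945), 88.97148895263672)
rocker 234 [ 0.58794582 -0.20691929  0.07663446] ((588.461181640625, -209.4542236328125), (53.057735443115234, 32.43433380126953), 0.14171697199344635) 0.08472294616193601
```

View pics/crop.png

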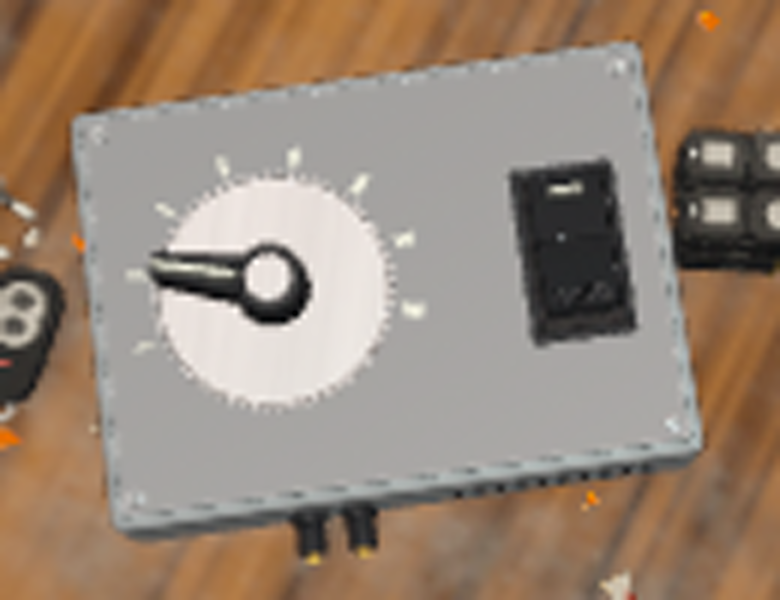

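The rectangle fit puts the case at (0.583, −0.140) with a yaw of 3.9°. In the crop the pointer tip at (152,265) lies on the second mark (index 1). The target is therefore index 5, 45° to the right of the case's x. Next I'll shut the fingers and travel over to the rocker's near end.

Call:
carry_out:
  deltas:
    - [-0.4, -0.45, 0, 0, -1]
    - [-0.8, -0.9, 0, 0, -1]
    - [-0.8, -0.9, 0, 0, -1]
    - [-0.8, -0.9, 0, 0, -1]
  force: 40

```text
clock: 1.4
position: [0.2517, 0.4355, 0.2539]
ee_rot: [0.14, 0.99, 0.0, 0.001]
ft_force: [-0.5, 1.0, -0.2]
grip_width: 0.144
grasp_force: 0.0
```

Call:
carry_out:
  deltas:
    - [-0.4, -0.45, 0, 0, -1]
    - [-0.8, -0.9, 0, 0, -1]
    - [-0.8, -0.9, 0, 0, -1]
    - [-0.8, -0.9, 0, 0, -1]

```text
clock: 1.9
position: [0.3293, 0.2735, 0.2538]
ee_rot: [0.14, 0.99, 0.0, 0.0]
ft_force: [-0.6, 0.7, -0.5]
grip_width: -0.0
grasp_force: 0.0
```

Call:
carry_out:
  deltas:
    - [-0.4, -0.45, 0, 0, -1]
    - [-0.8, -0.9, 0, 0, -1]
    - [-0.8, -0.9, 0, 0, -1]
    - [-0.8, -0.9, 0, 0, -1]

```text
clock: 2.4
position: [0.4077, 0.1113, 0.2537]
ee_rot: [0.14, 0.99, 0.0, 0.0]
ft_force: [-0.8, 1.1, 0.6]
grip_width: -0.004
grasp_force: 0.0
```

Call:
carry_out:
  deltas:
    - [-0.4, -0.45, 0, 0, -1]
    - [-0.8, -0.9, 0, 0, -1]
    - [-0.8, -0.9, 0, 0, -1]
    - [-0.8, -0.9, 0, 0, -1]

```text
clock: 2.9
position: [0.4863, -0.0511, 0.2534]
ee_rot: [0.14, 0.99, -0.001, 0.0]
ft_force: [-0.5, 0.2, 0.1]
grip_width: 0.002
grasp_force: 0.0
```

```bash
cat >> h.py <<'E'
from scipy.spatial.transform import Rotation as Ro
CY=np.radians(3.92); c0=np.array([.5829,-.1400]); ux=np.array([np.cos(CY),np.sin(CY)]); uy=np.array([-ux[1],ux[0]])
AX=np.array([.5800,-.1000]); RK=c0-.072*uy
def to(xy,z,yaw):   # needed shift in tool units; yaw = world angle of tool x, deg; z = tip height
    o=manip.get_obs(); R=Ro.from_quat(o["ee_rot"]).as_matrix()
    d=R.T@(np.r_[xy,z+.022]-o["position"])/.15
    y=np.degrees(np.arctan2(R[1,0],R[0,0])); s=-((yaw-y+180)%360-180)/30
    print("clock",o["clock"],"pos",o["position"].round(4),"yaw",round(y,1),"F",o["ft_force"].round(2),"w",round(o["grip_width"],3),"\n ->",d.round(4),"spin",round(s,3))
E
python3 - <<'E'
from h import *
to(RK-.021*ux,.11,183.9); print(manip.get_obs()["joint_pos"].round(2))
E
```

```text
clock 2.9 pos [ 0.4863 -0.0511  0.2534] yaw 164.0 F [-0.5   0.25  0.11] w 0.002 
 -> [-0.8143 -0.8892  0.8117] spin -0.665
[-0.65  0.    0.67  1.84 -0.    1.3   1.31]
```

Call:
carry_out:
  deltas:
    - [-0.4, -0.45, 0, -0.3, -1]
    - [-0.81, -0.89, 0.4, -0.67, -1]
    - [-0.81, -0.89, 0.81, -0.67, -1]
    - [-0.81, -0.89, 0.81, -0.67, -1]
    - [-0.81, -0.89, 0.81, -0.67, -1]
    - [-0.81, -0.89, 0.81, -0.67, -1]

```text
clock: 3.65
position: [0.5662, -0.2085, 0.1316]
ee_rot: [-0.038, 0.999, 0.0, -0.0]
ft_force: [0.2, -0.1, 1.2]
grip_width: -0.001
grasp_force: 0.0
```

Run:
```python
from h import *
to(RK-.021*ux,.085,183.9); print(manip.get_obs()["joint_pos"].round(2))
b=camera("side");a=camera("top")
cv2.imwrite("pics/b.png",cv2.cvtColor(np.hstack([cv2.resize(a["img"][140:270,170:320],(400,347)),cv2.resize(b["img"][120:280,190:340],(375,347+0))]),4))
```

```text
clock 3.65 pos [ 0.5662 -0.2085  0.1316] yaw -175.6 F [ 0.22 -0.07  1.22] w -0.001 
 -> [-0.0023 -0.0321  0.164 ] spin 0.016
[-0.29  0.46  0.73  1.7  -0.34  1.12  2.18]
```

View pics/b.png

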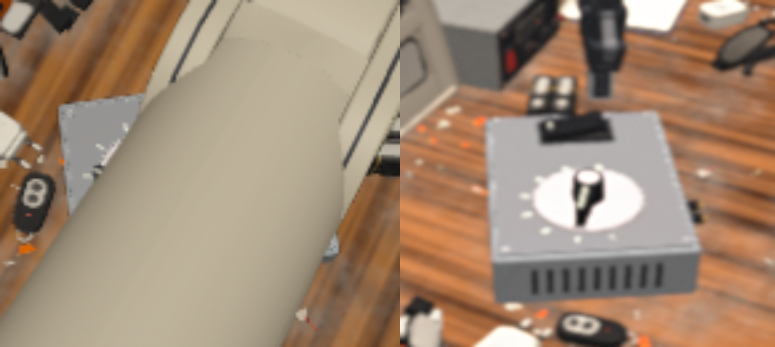

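The side view (right half) shows the shut fingertips above the rocker's near end, around (600,90). The arm hides the case in the top view.

Call:
carry_out:
  deltas:
    - [0, -0.032, 0.08, 0, -1]
    - [0, -0.032, 0.14, 0, -1]
    - [0, -0.032, 0.164, 0, -1]
    - [0, -0.032, 0.18, 0, -1]
    - [0, -0.032, 0.195, 0, -1]
    - [0, -0.032, 0.21, 0, -1]
    - [0, -0.032, 0.22, 0, -1]
    - [0, -0.032, 0.22, 0, -1]

```text
clock: 4.75
position: [0.566, -0.2151, 0.0986]
ee_rot: [-0.038, 0.999, 0.0, 0.0]
ft_force: [-1.0, -0.7, 0.3]
grip_width: 0.0
grasp_force: 0.0
```

Call:
carry_out:
  deltas:
    - [0, 0.01, 0.007, 0, -1]
    - [0, 0.01, 0.014, 0, -1]
    - [0, 0.01, 0.014, 0, -1]

```text
clock: 5.12
position: [0.566, -0.2136, 0.0973]
ee_rot: [-0.038, 0.999, 0.0, 0.0]
ft_force: [-1.4, 1.1, 6.8]
grip_width: 0.004
grasp_force: 3.7
```

Run:
```python
from h import *
to(RK-.021*ux,.085,183.9)
b=camera("side");a=camera("top")
cv2.imwrite("pics/c.png",cv2.resize(cv2.cvtColor(b["img"][120:280,190:340],4),(560,597),interpolation=cv2.INTER_CUBIC))
```

```text
clock 5.125 pos [ 0.566  -0.2136  0.0973] yaw -175.7 F [-1.38  1.09  6.82] w 0.004 
 -> [-0.006   0.002  -0.0645] spin 0.014
```

View pics/c.png

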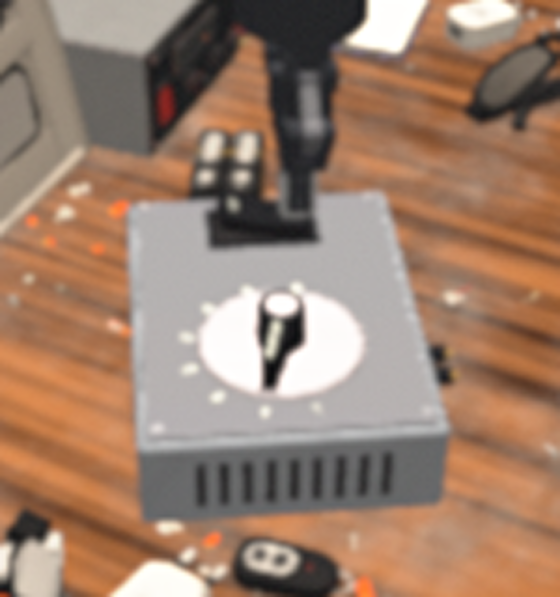

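The side view shows the finger pressing the near end at about (300,200) with the far end raised, and the pointer has not moved. I'll lift and check.

Call:
carry_out:
  deltas:
    - [0, 0, -0.15, 0, -1]
    - [0, 0, -0.27, 0, -1]
    - [0, 0, -0.27, 0, -1]
    - [0, 0, -0.27, 0, -1]

```text
clock: 5.72
position: [0.5656, -0.2135, 0.1366]
ee_rot: [-0.038, 0.999, 0.0, -0.0]
ft_force: [-0.2, 0.9, -0.8]
grip_width: -0.002
grasp_force: 0.0
```

```bash
cat >> h.py <<'E'
def rocker():
    c=cloud(camera("side"))
    for s in(-.019,.019):
        P=c[np.hypot(*(c[...,:2]-(RK+s*ux+.004*uy)).transpose(2,0,1))<.006]; print("rocker",s,np.median(P[:,2]).round(4),len(P))
def push(r,off,ang):
    e=np.array([np.cos(np.radians(ang)),np.sin(np.radians(ang))]); return AX+r*e+off*np.array([-e[1],e[0]])
E
python3 - <<'E'
from h import *
rocker(); to(push(.036,.027,78.9),.110,168.9)
E
```

```text
rocker -0.019 0.0754 20
rocker 0.019 0.3304 60
clock 5.775 pos [ 0.5655 -0.2134  0.1364] yaw -175.7 F [ 0.28  0.13 -0.26] w -0.003 
 -> [-0.0436  1.0259  0.0298] spin 0.514
```

The rocker's near end now sits at 0.075 m, so the load is off. Now to the selector.

Call:
carry_out:
  deltas:
    - [-0.04, 0.3, 0, 0.2, -1]
    - [-0.04, 0.7, 0, 0.5, -1]
    - [-0.04, 1.0, 0, 0.5, -1]
    - [-0.04, 1.0, 0, 0.5, -1]
    - [-0.04, 1.0, 0, 0.5, -1]

```text
clock: 6.4
position: [0.5603, -0.0643, 0.1368]
ee_rot: [0.093, 0.996, -0.0, -0.0]
ft_force: [0.2, -0.8, 0.0]
grip_width: -0.001
grasp_force: 0.0
```

Run:
```python
from h import *
to(push(.036,.027,78.9),.079,168.9)
```

```text
clock 6.4 pos [ 0.5603 -0.0643  0.1368] yaw 169.3 F [ 0.18 -0.85  0.02] w -0.001 
 -> [0.0049 0.0319 0.2388] spin 0.013
```

Descend beside the blade, then creep toward it.

Call:
carry_out:
  deltas:
    - [0.005, 0.032, 0.1, 0, -1]
    - [0.005, 0.032, 0.2, 0, -1]
    - [0.005, 0.032, 0.24, 0, -1]
    - [0.005, 0.032, 0.24, 0, -1]
    - [0.005, 0.032, 0.24, 0, -1]

```text
clock: 7.02
position: [0.5609, -0.0591, 0.1014]
ee_rot: [0.093, 0.996, 0.0, 0.0]
ft_force: [0.6, 0.1, 0.1]
grip_width: 0.001
grasp_force: 0.0
```

Run:
```python
from h import *
to(push(.036,.019,78.9),.079,168.9)
b=camera("side")
cv2.imwrite("pics/d.png",cv2.resize(cv2.cvtColor(b["img"][120:280,190:340],4),(560,597),interpolation=cv2.INTER_CUBIC))
```

```text
clock 7.025 pos [ 0.5609 -0.0591  0.1014] yaw 169.3 F [0.59 0.09 0.06] w 0.001 
 -> [-0.0507 -0.0033  0.003 ] spin 0.013
```

View pics/d.png

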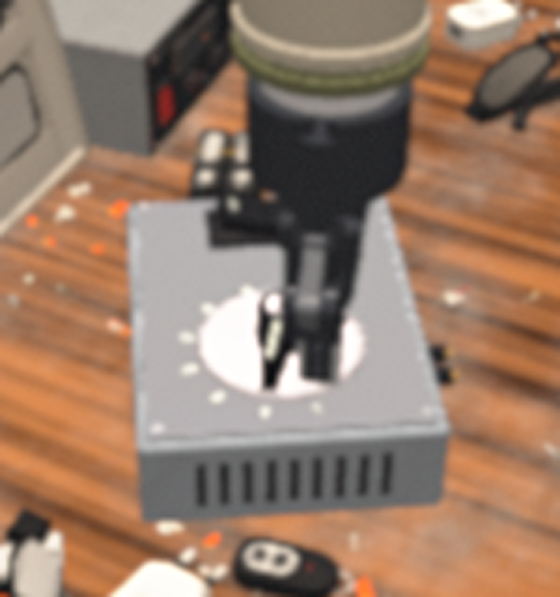

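The side view shows the fingertip at about (320,360), clear on the robot side of the blade (tip near (268,385)). Creeping in to touch.

Call:
carry_out:
  deltas:
    - [-0.02, 0, 0, 0, -1]
    - [-0.04, 0, 0, 0, -1]
    - [-0.047, 0, 0, 0, -1]
    - [-0.054, 0, 0, 0, -1]
    - [-0.054, 0, 0, 0, -1]

```text
clock: 7.7
position: [0.5687, -0.0604, 0.1011]
ee_rot: [0.093, 0.996, -0.0, -0.0]
ft_force: [-0.9, 1.3, -0.3]
grip_width: 0.0
grasp_force: 0.0
```

```bash
cat >> h.py <<'E'
def fing():
    o=manip.get_obs(); R=Ro.from_quat(o["ee_rot"]).as_matrix(); v=R.T@(o["position"]-np.r_[AX,0]); y=np.degrees(np.arctan2(R[1,0],R[0,0]))
    print("clock",o["clock"],"off,r mm",(v[:2]*1000).round(1),"blade-aligned ang",round(y-90,1),"F tool",(R.T@o["ft_force"]).round(2),"tip z",round(o["position"][2]-.022,4)); return v[0],v[1]
def arc(off,r,deg,n):
    for k in range(1,n+1):
        t=np.radians(deg*k/n); c,s=np.cos(t),np.sin(t)
        print([round((off*c-r*s-off)/.15,3),round((off*s+r*c-r)/.15,3),0,round(deg*k/n/30,3)],end=" ")
    print()
E
python3 - <<'E'
from h import *
off,r=fing(); arc(off,r,30,10)
E
```

```text
clock 7.7 off,r mm [18.5 36.8] blade-aligned ang 79.3 F tool [1.11 1.1  0.3 ] tip z 0.0791
[np.float64(-0.013), np.float64(0.006), 0, 0.1] [np.float64(-0.026), np.float64(0.012), 0, 0.2] [np.float64(-0.04), np.float64(0.016), 0, 0.3] [np.float64(-0.054), np.float64(0.02), 0, 0.4] [np.float64(-0.068), np.float64(0.024), 0, 0.5] [np.float64(-0.082), np.float64(0.026), 0, 0.6] [np.float64(-0.096), np.float64(0.028), 0, 0.7] [np.float64(-0.111), np.float64(0.029), 0, 0.8] [np.float64(-0.125), np.float64(0.029), 0, 0.9] [np.float64(-0.139), np.float64(0.029), 0, 1.0]
```

Call:
carry_out:
  deltas:
    - [-0.013, 0.006, 0, 0.1, -1]
    - [-0.026, 0.012, 0, 0.2, -1]
    - [-0.04, 0.016, 0, 0.3, -1]
    - [-0.054, 0.02, 0, 0.4, -1]
    - [-0.068, 0.024, 0, 0.5, -1]
    - [-0.082, 0.026, 0, 0.6, -1]
    - [-0.096, 0.028, 0, 0.7, -1]
    - [-0.096, 0.028, 0, 0.7, -1]

```text
clock: 8.7
position: [0.5836, -0.0588, 0.1011]
ee_rot: [0.273, 0.962, -0.0, -0.0]
ft_force: [0.8, 0.1, -0.1]
grip_width: -0.001
grasp_force: 0.0
```

```bash
cat >> h.py <<'E'
def blade():
    for n in("side","top"):
        c=cloud(camera(n)); r=np.hypot(*(c[...,:2]-AX).transpose(2,0,1)); h=c[(c[...,2]>.086)&(c[...,2]<.0965)&(r<.05)&(r>.017)]
        d=h[:,:2]-AX; print(n,len(d),"blade angles",np.percentile(np.degrees(np.arctan2(d[:,1],d[:,0])),[5,25,50,75,95]).round(1) if len(d) else "")
E
python3 - <<'E'
from h import *
fing(); blade()
b=camera("side")
cv2.imwrite("pics/e.png",cv2.resize(cv2.cvtColor(b["img"][120:280,190:340],4),(560,597),interpolation=cv2.INTER_CUBIC))
E
```

```text
clock 8.7 off,r mm [18.6 36.9] blade-aligned ang 58.3 F tool [-0.66  0.5   0.08] tip z 0.0791
side 46 blade angles [44.9 49.4 55.  85.  99.3]
top 10 blade angles [27.3 32.2 35.5 82.5 99.6]
```

View pics/e.png

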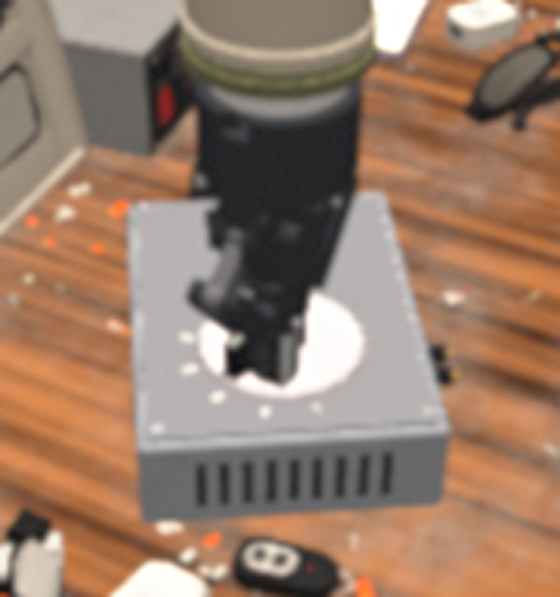

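The tip at about (235,372) now points at the next mark, so it has made one click, and the finger trails about 9° behind. Three identical 30° arcs remain.

Call:
carry_out:
  deltas:
    - [-0.013, 0.006, 0, 0.1, -1]
    - [-0.026, 0.012, 0, 0.2, -1]
    - [-0.04, 0.016, 0, 0.3, -1]
    - [-0.054, 0.02, 0, 0.4, -1]
    - [-0.068, 0.024, 0, 0.5, -1]
    - [-0.082, 0.026, 0, 0.6, -1]
    - [-0.096, 0.028, 0, 0.7, -1]
    - [-0.111, 0.029, 0, 0.8, -1]
    - [-0.125, 0.029, 0, 0.9, -1]
    - [-0.139, 0.029, 0, 1.0, -1]
    - [-0.139, 0.029, 0, 1.0, -1]

```text
clock: 10.22
position: [0.6036, -0.0662, 0.1011]
ee_rot: [0.512, 0.859, -0.0, -0.0]
ft_force: [-0.2, 0.2, -0.4]
grip_width: -0.002
grasp_force: 0.0
```

Run:
```python
from h import *
fing(); blade()
```

```text
clock 10.225 off,r mm [18.6 36.8] blade-aligned ang 28.3 F tool [ 0.29 -0.1   0.4 ] tip z 0.0791
side 28 blade angles [64.5 66.8 69.3 72.2 74.3]
top 55 blade angles [ 2.8 10.9 16.8 24.1 32.3]
```

Call:
carry_out:
  deltas:
    - [-0.013, 0.006, 0, 0.1, -1]
    - [-0.026, 0.012, 0, 0.2, -1]
    - [-0.04, 0.016, 0, 0.3, -1]
    - [-0.054, 0.02, 0, 0.4, -1]
    - [-0.068, 0.024, 0, 0.5, -1]
    - [-0.082, 0.026, 0, 0.6, -1]
    - [-0.096, 0.028, 0, 0.7, -1]
    - [-0.111, 0.029, 0, 0.8, -1]
    - [-0.125, 0.029, 0, 0.9, -1]
    - [-0.139, 0.029, 0, 1.0, -1]
    - [-0.139, 0.029, 0, 1.0, -1]

```text
clock: 11.7
position: [0.6173, -0.0825, 0.1011]
ee_rot: [0.717, 0.697, -0.0, -0.0]
ft_force: [0.2, 0.1, 0.4]
grip_width: -0.001
grasp_force: 0.0
```

Run:
```python
from h import *
fing(); blade()
```

```text
clock 11.7 off,r mm [18.5 36.7] blade-aligned ang -1.6 F tool [ 0.13  0.2  -0.39] tip z 0.0791
side 59 blade angles [-17.6   9.3  37.8  41.5  44.5]
top 73 blade angles [-23.5 -18.2 -11.8  -5.9   7. ]
```

Three clicks are done, with the blade at about −11°. Now the last arc, a little slower.

Call:
carry_out:
  deltas:
    - [-0.013, 0.006, 0, 0.1, -1]
    - [-0.026, 0.012, 0, 0.2, -1]
    - [-0.04, 0.016, 0, 0.3, -1]
    - [-0.047, 0.018, 0, 0.35, -1]
    - [-0.054, 0.02, 0, 0.4, -1]
    - [-0.061, 0.022, 0, 0.45, -1]
    - [-0.068, 0.024, 0, 0.5, -1]
    - [-0.075, 0.025, 0, 0.55, -1]
    - [-0.082, 0.026, 0, 0.6, -1]
    - [-0.089, 0.027, 0, 0.65, -1]
    - [-0.096, 0.028, 0, 0.7, -1]
    - [-0.103, 0.028, 0, 0.75, -1]
    - [-0.111, 0.029, 0, 0.8, -1]
    - [-0.118, 0.029, 0, 0.85, -1]
    - [-0.125, 0.029, 0, 0.9, -1]
    - [-0.125, 0.029, 0, 0.9, -1]

```text
clock: 13.8
position: [0.6209, -0.1016, 0.1011]
ee_rot: [0.861, 0.509, -0.0, -0.0]
ft_force: [0.5, -0.2, 0.2]
grip_width: -0.0
grasp_force: 0.0
```

Run:
```python
from h import *
fing(); blade()
```

```text
clock 13.8 off,r mm [18.2 36.6] blade-aligned ang -28.7 F tool [ 0.    0.52 -0.24] tip z 0.0791
side 74 blade angles [-30.9 -10.4   7.4  14.4  18.7]
top 77 blade angles [-40.  -31.8 -25.3 -18.1  -8.5]
```

The force is zero, so it has sprung over. Back off from the blade, lift, then check.

Call:
carry_out:
  deltas:
    - [0.05, 0, 0, 0, -1]
    - [0.08, 0, 0, 0, -1]
    - [0.08, 0, -0.2, 0, -1]
    - [0.08, 0, -0.5, 0, -1]
    - [0.08, 0.2, -0.7, -0.3, -1]
    - [0.4, 0.5, -0.7, -0.6, -1]
    - [0.8, 0.8, -0.7, -0.9, -1]
    - [0.8, 0.8, -0.7, -1, -1]
    - [0.8, 0.8, -0.7, -1, -1]

```text
clock: 15.02
position: [0.7845, -0.0531, 0.2051]
ee_rot: [0.699, 0.715, -0.0, -0.0]
ft_force: [-0.7, -1.2, -0.8]
grip_width: 0.004
grasp_force: 0.0
```

Run:
```python
from h import *
fing(); blade()
a=camera("top");b=camera("side")
cv2.imwrite("pics/f.png",cv2.cvtColor(np.hstack([cv2.resize(a["img"][150:260,180:310],(400,338)),cv2.resize(b["img"][120:280,190:340],(400,338))]),4))
to(RK+.021*ux,.12,183.9)
```

```text
clock 15.025 off,r mm [ 42.  205.3] blade-aligned ang 1.4 F tool [-1.17 -0.76  0.81] tip z 0.1831
side 73 blade angles [-31.1 -23.6 -16.7 -12.2  -3.6]
top 70 blade angles [-39.9 -32.  -26.1 -19.6 -11.2]
clock 15.225 pos [ 0.7833 -0.0544  0.2067] yaw 91.2 F [0.3  0.13 0.32] w -0.003 
 -> [-1.0158 -1.1844  0.4311] spin -3.091
```

View pics/f.png

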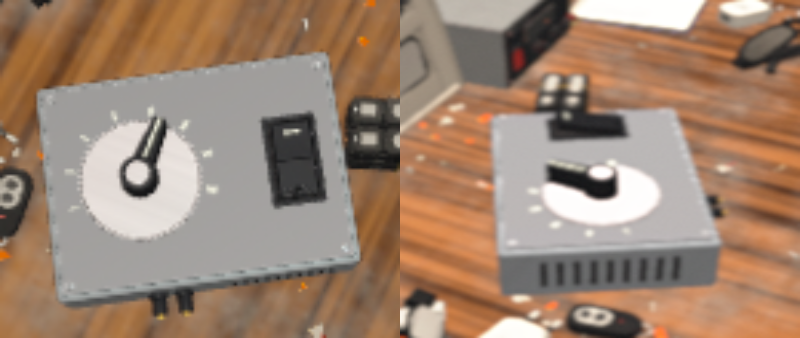

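The top view shows the blade (tip (160,120)) between marks 4 (150,110) and 5 (187,124). Depth puts it at −26° where −41° is wanted, so it is sitting on the crest and needs a few more degrees. I'm going back in from the same side.

Run:
```python
from h import *
to(push(.0366,.032,-28.7),.12,61.3)
```

```text
clock 15.225 pos [ 0.7833 -0.0544  0.2067] yaw 91.2 F [0.3  0.13 0.32] w -0.003 
 -> [-0.2126 -1.0433  0.4311] spin 0.996
```

Call:
carry_out:
  deltas:
    - [-0.05, -0.3, 0, 0.3, -1]
    - [-0.15, -0.7, 0, 0.6, -1]
    - [-0.21, -1.0, 0.1, 0.9, -1]
    - [-0.21, -1.0, 0.3, 1, -1]
    - [-0.21, -1.0, 0.43, 1, -1]
    - [-0.21, -1.0, 0.43, 1, -1]
    - [-0.21, -1.0, 0.43, 1, -1]

```text
clock: 16.1
position: [0.6353, -0.0889, 0.1426]
ee_rot: [0.86, 0.51, 0.0, 0.0]
ft_force: [0.1, -0.8, 0.7]
grip_width: 0.002
grasp_force: 0.0
```

Run:
```python
from h import *
fing();blade();to(push(.0366,.032,-28.7),.079,61.3)
```

```text
clock 16.1 off,r mm [36.3 43.4] blade-aligned ang -28.7 F tool [-0.64  0.49 -0.75] tip z 0.1206
side 71 blade angles [-31.4 -22.9 -17.7 -11.9  -4.2]
top 72 blade angles [-41.2 -32.2 -26.1 -20.2 -11. ]
clock 16.2 pos [ 0.6354 -0.089   0.1427] yaw 61.3 F [-0.17 -0.12 -0.41] w -0.002 
 -> [-0.0284 -0.045   0.2778] spin 0.0
```

Call:
carry_out:
  deltas:
    - [-0.028, -0.045, 0.1, 0, -1]
    - [-0.028, -0.045, 0.2, 0, -1]
    - [-0.028, -0.045, 0.278, 0, -1]
    - [-0.028, -0.045, 0.278, 0, -1]
    - [-0.07, -0.045, 0.278, 0, -1]
    - [-0.1, -0.045, 0.278, 0, -1]
    - [-0.118, -0.045, 0.278, 0, -1]
    - [-0.118, -0.045, 0.278, 0, -1]

```text
clock: 17.2
position: [0.6203, -0.1012, 0.1002]
ee_rot: [0.86, 0.51, 0.0, -0.0]
ft_force: [0.3, -0.4, -0.2]
grip_width: 0.002
grasp_force: 0.0
```

Run:
```python
from h import *
fing();blade()
```

```text
clock 17.2 off,r mm [18.4 35.9] blade-aligned ang -28.7 F tool [-0.2   0.4   0.16] tip z 0.0782
side 77 blade angles [-33.4 -13.    8.8  14.6  19.1]
top 78 blade angles [-39.6 -32.8 -25.7 -18.7  -8.2]
```

Now a slow extra 5°.

Call:
carry_out:
  deltas:
    - [-0.007, 0.003, 0, 0.05, -1]
    - [-0.013, 0.006, 0, 0.1, -1]
    - [-0.02, 0.009, 0, 0.15, -1]
    - [-0.023, 0.01, 0, 0.175, -1]
    - [-0.023, 0.01, 0, 0.175, -1]

```text
clock: 17.92
position: [0.6199, -0.1047, 0.0999]
ee_rot: [0.883, 0.47, -0.0, -0.0]
ft_force: [0.5, -0.4, 0.6]
grip_width: 0.0
grasp_force: 0.0
```

Run:
```python
from h import *
fing();blade()
```

```text
clock 17.925 off,r mm [18.4 35.7] blade-aligned ang -34.0 F tool [-0.05  0.6  -0.57] tip z 0.0779
side 79 blade angles [-47.5 -29.7   0.7   9.7  14.3]
top 79 blade angles [-56.7 -48.1 -41.2 -34.  -14. ]
```

The blade is now at −41.2°, which is the fourth stop. Back off, lift and check.

Call:
carry_out:
  deltas:
    - [0.05, 0, 0, 0, -1]
    - [0.08, 0, 0, 0, -1]
    - [0.08, 0, -0.2, 0, -1]
    - [0.08, 0, -0.33, -0.2, -1]
    - [0.08, 0, -0.33, -0.5, -1]
    - [0.08, 0, -0.33, -0.8, -1]
    - [0.08, 0, -0.33, -1, -1]
    - [0.08, 0, -0.33, -1, -1]

```text
clock: 19.02
position: [0.6269, -0.0943, 0.1496]
ee_rot: [0.731, 0.682, 0.0, -0.0]
ft_force: [-0.9, 1.1, 0.0]
grip_width: 0.002
grasp_force: 0.0
```

Call:
carry_out:
  deltas:
    - [0, 0, 0, -0.3, -1]
    - [0, 0, 0, -0.6, -1]
    - [0, 0, 0, -1, -1]
    - [0, 0, 0, -1, -1]

```text
clock: 19.52
position: [0.6268, -0.0945, 0.1495]
ee_rot: [0.53, 0.848, 0.0, -0.0]
ft_force: [-0.6, 0.3, 0.6]
grip_width: 0.002
grasp_force: 0.0
```

Call:
carry_out:
  deltas:
    - [0, 0, 0, -0.3, -1]
    - [0, 0, 0, -0.6, -1]
    - [0, 0, 0, -1, -1]
    - [0, 0, 0, -1, -1]

```text
clock: 20.02
position: [0.6267, -0.0946, 0.1494]
ee_rot: [0.294, 0.956, 0.0, -0.0]
ft_force: [0.3, 0.5, 0.2]
grip_width: -0.0
grasp_force: 0.0
```

Run:
```python
from h import *
blade();rocker();to(RK+.021*ux,.115,183.9)
```

```text
side 70 blade angles [-50.2 -39.4 -34.8 -27.6 -19.2]
top 73 blade angles [-57.4 -48.4 -43.4 -36.2 -29.8]
rocker -0.019 0.074 13
rocker 0.019 0.0814 22
clock 20.175 pos [ 0.6267 -0.0946  0.1494] yaw 145.7 F [ 0.82  0.85 -0.35] w 0.002 
 -> [-0.336  -0.705   0.0824] spin -1.272
```

The selector is settled and the load is still off. Over to the rocker's far end.

Call:
carry_out:
  deltas:
    - [-0.17, -0.35, 0, -0.3, -1]
    - [-0.34, -0.7, 0, -0.6, -1]
    - [-0.34, -0.7, 0, -1, -1]
    - [-0.34, -0.7, 0.05, -1, -1]
    - [-0.34, -0.7, 0.08, -1, -1]

```text
clock: 20.8
position: [0.6105, -0.2089, 0.1364]
ee_rot: [0.036, 0.999, 0.0, -0.0]
ft_force: [0.2, 0.8, 0.5]
grip_width: 0.002
grasp_force: 0.0
```

Run:
```python
from h import *
to(RK+.021*ux,.085,183.9)
```

```text
clock 20.8 pos [ 0.6105 -0.2089  0.1364] yaw 175.9 F [0.24 0.8  0.53] w 0.002 
 -> [ 0.0106 -0.0113  0.1963] spin -0.268
```

Call:
carry_out:
  deltas:
    - [0.01, -0.011, 0.05, -0.27, -1]
    - [0.01, -0.011, 0.14, -0.27, -1]
    - [0.01, -0.011, 0.196, -0.27, -1]
    - [0.01, -0.011, 0.215, -0.27, -1]
    - [0.01, -0.011, 0.23, -0.27, -1]
    - [0.01, -0.011, 0.245, -0.27, -1]
    - [0.01, -0.011, 0.257, -0.27, -1]
    - [0.01, -0.011, 0.264, -0.27, -1]
    - [0.01, -0.011, 0.264, -0.27, -1]

```text
clock: 21.92
position: [0.6085, -0.2119, 0.0977]
ee_rot: [-0.036, 0.999, 0.0, -0.0]
ft_force: [0.3, 1.2, -0.5]
grip_width: 0.001
grasp_force: 0.0
```

Call:
carry_out:
  deltas:
    - [0, 0, 0.007, 0, -1]
    - [0, 0, 0.014, 0, -1]
    - [0, 0, 0.014, 0, -1]

```text
clock: 22.3
position: [0.6087, -0.212, 0.0971]
ee_rot: [-0.036, 0.999, 0.0, 0.0]
ft_force: [-5.9, 2.2, 13.2]
grip_width: 0.0
grasp_force: 6.0
```

A hard stop. Lift straight up and away.

Call:
carry_out:
  deltas:
    - [0, 0, -0.15, 0, -1]
    - [0, 0, -0.4, 0, -1]
    - [0, 0, -0.8, 0, -1]
    - [0.4, 0, -1, 0, -1]
    - [0.9, -0.5, -1, 0, -1]
    - [0.9, -0.9, -1, 0, -1]
    - [0.9, -0.9, -1, 0, -1]

```text
clock: 23.18
position: [0.4819, -0.3591, 0.2464]
ee_rot: [-0.035, 0.999, -0.0, 0.0]
ft_force: [0.6, 0.1, 1.1]
grip_width: -0.002
grasp_force: 0.0
```

Run:
```python
from h import *
blade();rocker();a=camera("top");b=camera("side")
for q in("charger","stick","pack","step_load"):
    for p in(a,b):print(q,[x["position"].round(4) if hasattr(x["position"],"round") else np.round(x["position"],4) for x in boxes_of(q,p)[:1]])
cv2.imwrite("pics/g.png",cv2.cvtColor(np.hstack([cv2.resize(a["img"][150:260,180:310],(400,338)),cv2.resize(b["img"][120:280,190:340],(400,338))]),4))
```

```text
side 69 blade angles [-50.4 -41.5 -34.3 -28.7 -20.9]
top 71 blade angles [-56.9 -48.  -42.5 -36.6 -29.9]
rocker -0.019 0.0823 19
rocker 0.019 0.0746 13
charger [array([0.6442, 0.0364, 0.0218])]
charger [array([0.6449, 0.0511, 0.0236])]
stick [array([0.5795, 0.0093, 0.0106])]
stick [array([ 0.5797, -0.0809,  0.0686])]
pack [array([ 0.6001, -0.2882,  0.0606])]
pack []
step_load [array([ 0.5733, -0.1408,  0.0644])]
step_load [array([ 0.5808, -0.083 ,  0.0688])]
```

View pics/g.png

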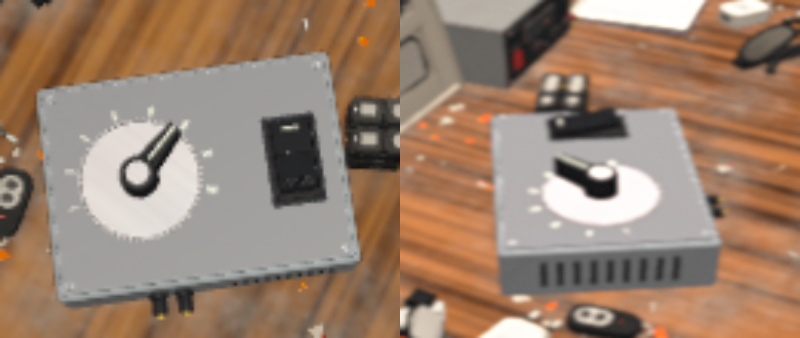

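The blade tip at (178,128) is on the sixth mark, four clicks from the start. The rocker's far end is down (0.0746 against 0.0823), and nothing else has moved.

```bash
python3 -c "
from h import *
print(ticket.hand_in())"
```

```text
the job is handed in; nothing more can be done
None
```

I switched the load off, turned the selector four clicks clockwise and switched the load back on. In the last pictures the case, charger, stick and bundle had not visibly moved. The job is handed in at about 23 s on the robot's clock, and the hand-in gave no verdict.

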